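Fit the grating drum into the cheese mill

ROBOT

A 6-joint arm with a two-finger parallel gripper is mounted at the origin on a cart in front of the work surface, level with it; the furniture and walls round the work are solid. World frame = base frame: x ahead of the robot, y to its left, z up, the work surface at z = 0. Lengths are in m, angles in rad, forces in N, time in s.
With the tool pointing down it reaches from about 0.375 to 0.925 m from the base axis. Payload 5.7 kg.
Tool frame: the origin (TCP) lies midway between the tips of the shut fingers; the grasp point (between the pads) lies 19 mm behind it; z points along the fingers, y is the line along which they close (so a half turn about z gives the same grasp; the last joint's range is limited). The gripper opens to 88 mm and grips with 3 to 60 N. Pads are 20 mm wide; open, the fingers measure 115 mm over their backs; the gripper's body (75 mm by 178 mm) begins 61 mm behind the grasp point.
Start: joints at [1.096, 0.359, 1.51, -0, 1.272, -0.115], TCP at [0.211, 0.562, 0.223] pointing down, gripper open.
Joint ranges: [-2.97, 2.97], [-1.01, 2.36], [0.21, 2.38], [-0.96, 4.11], [0.2, 2.71], [-2.98, 2.98]. Speed limits (rad/s): [2.39, 2.39, 3.14, 3.14, 3.14, 3.14].

INTERFACE

Orientations are given as a unit quaternion [x, y, z, w].
In Python, from bench import move_ptp, servo_line, goto_joints, move_gripper, sleep, inverse_kinematics, capture, PlanningError, close_job, spot_in, silhouettes, current_clock, current_joint_pos, current_qvel, current_joint_torque, current_position, current_orientation, current_force, current_torque, current_finger_gap, current_grip_force gives the robot as it stands. Calls block until the motion is done:
- move_ptp(position, orientation): joint-space move of the TCP to a pose.
- servo_line(position, orientation=None, rate=0.15, contact_N=None): straight line of the TCP; orientation=None keeps the orientation; rate is the mean speed in m/s. With contact_N (N) it stops when the force on the tool has changed by that much, and returns True; else False.
- goto_joints(angles): joint-space move.
- move_gripper(opening): finger opening in m; the grip force is fixed at half the most; returns when the fingers have stopped.
- sleep(seconds).
- inverse_kinematics(position, orientation): joint angles nearest the present ones, or None.
- capture(name): name is "side" or "top" or "wrist"; returns a dict with "image" (400x640x3 uint8, blue, green, red), "range_z" (400x640 float32, m along the optical axis (not along the pixel's ray), 0 where there is no reading), "intrinsics" (3x3 intrinsics, pixels), "k1" (the pictures are not rectified: a ray, as slopes to the right and down, at radius r is drawn at 1 + k1 r^2 times it, then the intrinsics apply), "R" (3x3) and "t" (3): a world point X has camera coordinates R X + t. Camera axes: x right, y down, z forward; pixel columns grow to the right and rows downward; lengths in m; the calibration is good to about 2 mm. A picture is of the moment at which its call begins.
A pose or a line that the arm cannot do raises PlanningError and nothing moves.
- close_job(): hands the job in; it is judged then, once.
Trained networks look in the newest picture that a camera, given by its name, has taken for a name from the list of things; names that differ only in an ending like _2 or _b are one class to them, and where a whole thing is asked for, a point or a joint stands for the part that bears it (a point fixed in the world has none). Each returns a list of dicts, best first, with "conf" (0 to 1); they miss things now and then, are a little off and sometimes report something else, mostly with a low value. They report only what shows in the picture. A call takes as long as a camera call.
- spot_in(camera, query): "xy" ([column, row] in pixels, amid what is visible of it).
- silhouettes(camera, query): "region" (400x640 bool, what is visible of it) and "xy" ([column, row] in pixels, amid what is visible of it).
Readings, each from a call of its own:
- current_clock(): time.
- current_joint_pos(): joint angles.
- current_qvel(): joint speeds.
- current_joint_torque(): joint torques, N m.
- current_position(): TCP position.
- current_orientation(): TCP orientation.
- current_force(): force on the tool from outside, world axes, zero at the start.
- current_torque(): the same for the moment, N m.
- current_finger_gap(): finger opening in m.
- current_grip_force(): force on a finger pad.
Only numpy, scipy, OpenCV 4.12 (cv2) and the standard library are available. Lean on these libraries where they do the work, as an engineer would, in place of code of your own. Each camera call takes 0.05 s, during which the arm holds its last target. There are 200 camera calls.

TASK

Put the washed grating drum back into the cheese mill: lower it into the open barrel, tab up, and feel for the drive by turning it under light pressure until it drops fully home, without forcing it. Then swing the hold-down arm all the way closed over the drum's tab and let go. Leave the other things on the counter where they stand.

Things in the scene. Friction and masses are not known exactly. Their poses are not given: they have to be found in the camera images.
- mill: Cheese mill, fixed to the counter. Origin on the counter under the axis of its upright steel barrel; z up, outlet chute toward -x (reaches 85 mm out, up to 90 mm high), grey motor housing (100 mm wide, 133 high) from 37 to 129 mm toward +x, all on a dark base plate. A white ramekin (80 wide, 36 high) stands fixed under the outlet.
- barrel_mouth (a point): Centre of the barrel's open top, 158 mm above the counter. The bore is 61 mm wide, straight and upright; its last 11 mm flare to 68 mm at the rim. Barrel 80 mm wide outside at the rim.
- barrel_floor (a point): Centre of the barrel's flat inner floor, 62 mm above the counter; a drum fully home has its origin here. A drive cross (two crossed blades 28 mm long, 6 thick, 10 high) stands on it. It is stiff to turn (0.6 N m); the angle at which it stopped differs every time and is not reported.
- drum: Grating drum: loose upright steel cylinder, 58 mm wide, 100 high, about 0.3 kg, rows of teeth on its sides. Origin at the centre of its underside, z up. It stands on four 14 mm square jaws, 14 mm high, within a 55 mm circle; the lower edge above them tapers. On top stands a black grip tab.
- tab_top (a point): Centre of the top of the drum's grip tab, 134 mm above the drum's origin. The tab is 36 mm long along the drum's x, 12 thick along its y and stands 34 mm above the drum's flat top.
- drum_slots (a point): Centre of the underside: two crossed slots along the drum's x and y, 11 mm wide, 12 deep, that go over the drive cross every quarter turn, within about 0.15 rad. Till they meet, the drum stops 10 mm short of the barrel floor; turned under light pressure, by a quarter turn at most and either way, it can go down the last 10 mm.
- hold_down (a joint): Angle (rad) of the level steel hold-down arm. 0 = closed at its stop, pointing along the mill's +y across the middle of the drum's tab; larger = swung toward the mill's -x, counter-clockwise from above (1.57 = pointing along -x, far stop 1.75). Stays where left; friction about 0.1 N m.
- hold_down_hinge (a point): On the vertical hinge axis of the hold-down arm, at the arm's underside, 199 mm above the counter, on a post 68 mm from the barrel's axis toward the mill's -y. The arm is 18 mm wide, 10 thick: it passes 3 mm above the tab of a drum fully home, not over one that stands higher.
- hold_down_grip (a point): Centre of the top of the arm's upright round black grip pin: 14 mm wide, 26 mm high above the arm (top 235 mm above the counter), 96 mm from the hinge axis.
- plate_2: Topmost plate of a tall fixed stack of white pizza plates, 301 mm wide; origin under its middle. The stack's top is about 210 mm above the counter: pass above it.
- spice_jar: Spice jar with a dark lid, 41 wide, 105 high. Origin at the centre of its underside. Bystander; it may stand where the drum stands in another start.
- cheese_shaker: Small clear shaker with a domed metal top, 44 wide, 90 high. Origin at the centre of its underside. Bystander.
- grinder: Spice grinder with a pale cap, 44 wide, 124 high. Origin at the centre of its underside. Bystander.
- squeeze_bottle: Sauce squeeze bottle with a pointed nozzle, 56 wide, 177 high. Origin at the centre of its underside. Bystander.

How it is judged:
By the outcome, as a careful person would: the job done as asked, in the order asked, and still so for the second after the job is handed in, with the robot touching nothing.
It also fails if it takes over 72 s, if anything falls off the work surface, if the arm or the gripper's body presses on something with over 40 N, if the wrist force passes 120 N, or if a joint passes its speed limit or range.

## Working session

There is one attempt and no reset: what is moved stays moved. The work goes in short steps, each a Python script; the robot and the scene stay as the last script left them, time stands still between calls to the robot, and variables do not carry over. Pictures are saved under pics/ and viewed, at most 10 in all, crops included, and the job is handed in when it is done.

```bash
ls; mkdir -p pics; cat > h.py <<'E'
import numpy as np, cv2
from bench import *
def cloud(c):
    """world points for each pixel (400x640x3), nan where no range"""
    K=c["intrinsics"]; u,v=np.meshgrid(np.arange(640.),np.arange(400.))
    p=np.stack([u,v],-1).reshape(-1,1,2)
    n=cv2.undistortPoints(p,np.array(K,float),np.array([c["k1"],0,0,0.])).reshape(400,640,2)
    z=c["range_z"].astype(float).copy(); z[z==0]=np.nan
    P=np.dstack([n[...,0]*z,n[...,1]*z,z])
    return (P-np.array(c["t"]))@np.array(c["R"])
E
python3 - <<'E'
from h import *
for n in ["side","top"]:
    c=capture(n); cv2.imwrite(f"pics/{n}0.png",c["image"]); P=cloud(c)
    np.savez(f"{n}0.npz",P=P)
    print(n,"cam at",(-np.array(c["R"]).T@np.array(c["t"])).round(3))
    for q in ["mill","drum","tab_top","hold_down","hold_down_grip","hold_down_hinge","barrel_mouth","plate_2","spice_jar","cheese_shaker","grinder","squeeze_bottle"]:
        for s in silhouettes(n,q)[:2]:
            m=s["region"]; Q=P[m]; Q=Q[~np.isnan(Q[:,0])]
            print(q,round(s["conf"],2),np.round(s["xy"]),m.sum(),np.nanmedian(Q,0).round(3) if len(Q) else None, np.percentile(Q,[2,98],axis=0).round(3).tolist() if len(Q) else None)
E
```

```text
pics
side cam at [-0.067 -0.867  1.054]
drum 0.57 [265. 188.] 562 [0.555 0.329 0.073] [[0.536, 0.315, 0.003], [0.587, 0.365, 0.133]]
tab_top 0.87 [264. 184.] 598 [0.557 0.33  0.071] [[0.536, 0.315, -0.597], [1.032, 1.294, 0.133]]
hold_down 0.72 [308. 200.] 329 [0.538 0.027 0.208] [[0.488, -0.001, 0.127], [0.616, 0.086, 0.233]]
hold_down 0.49 [322. 220.] 2950 [0.581 0.045 0.112] [[0.496, 0.001, 0.007], [0.713, 0.113, 0.212]]
hold_down_grip 0.59 [308. 204.] 348 [0.54  0.029 0.207] [[0.487, 0.0, -0.002], [0.648, 0.272, 0.233]]
hold_down_grip 0.26 [320. 179.] 322 [0.71  0.238 0.094] [[0.697, 0.227, 0.039], [0.736, 0.265, 0.125]]
hold_down_hinge 0.82 [322. 219.] 2855 [0.581 0.044 0.113] [[0.496, 0.002, 0.012], [0.708, 0.109, 0.212]]
barrel_mouth 0.96 [322. 219.] 2744 [0.581 0.045 0.114] [[0.496, 0.002, 0.013], [0.706, 0.109, 0.212]]
plate_2 0.64 [396. 256.] 8617 [ 0.595 -0.245  0.199] [[0.46, -0.376, 0.192], [0.73, -0.106, 0.208]]
spice_jar 0.87 [238. 212.] 399 [0.429 0.266 0.063] [[0.414, 0.258, 0.004], [0.452, 0.294, 0.107]]
cheese_shaker 0.79 [311. 317.] 423 [ 0.392 -0.189  0.052] [[0.
[... 969 characters left out ...]
_mouth 0.67 [334. 187.] 2831 [0.621 0.059 0.123] [[0.508, 0.001, 0.008], [0.72, 0.125, 0.212]]
barrel_mouth 0.32 [241. 224.] 268 [0.433 0.271 0.102] [[0.416, 0.258, -0.0], [0.454, 0.298, 0.109]]
plate_2 0.62 [438. 225.] 9860 [ 0.597 -0.242  0.199] [[0.464, -0.375, 0.192], [0.732, -0.107, 0.21]]
spice_jar 0.48 [240. 225.] 261 [0.433 0.271 0.102] [[0.416, 0.258, 0.005], [0.453, 0.297, 0.109]]
spice_jar 0.37 [332. 190.] 2848 [0.621 0.059 0.123] [[0.508, -0.0, 0.001], [0.722, 0.126, 0.212]]
cheese_shaker 0.75 [384. 284.] 188 [ 0.4   -0.17   0.081] [[0.383, -0.191, -0.0], [0.421, -0.156, 0.091]]
squeeze_bottle 0.69 [240. 138.] 443 [0.687 0.374 0.101] [[0.671, 0.356, 0.015], [0.717, 0.403, 0.159]]
```

```bash
python3 - <<'E'
from h import *
a=cv2.imread("pics/top0.png")[120:270,215:405]; b=cv2.imread("pics/side0.png")[140:290,230:420]
cv2.imwrite("pics/crop0.png",np.vstack([cv2.resize(x,None,fx=2,fy=2,interpolation=cv2.INTER_CUBIC) if 0 else cv2.resize(x,(760//2*2*1,300*1)) for x in (a,b)]))
E
python3 - <<'E'
from h import *
for n in ["top","side"]:
    P=np.load(f"{n}0.npz")["P"]; 
    b=(P[...,0]>.45)&(P[...,0]<.8)&(P[...,1]>-.05)&(P[...,1]<.2)
    def lay(lo,hi,bb=b):
        return P[bb&(P[...,2]>lo)&(P[...,2]<hi)]
    pin=lay(.226,.245); arm=lay(.203,.215); rim=lay(.153,.163); mot=lay(.128,.14)
    print(n,"pin",len(pin),pin.mean(0).round(4))
    (c,s,ang)=cv2.minAreaRect(arm[:,:2].astype(np.float32)*1000); print("arm",len(arm),c,s,ang)
    e=cv2.fitEllipse((rim[:,:2]*1000).astype(np.float32)) ; print("rim",len(rim),rim.min(0),rim.max(0))
    print("motor",len(mot),cv2.minAreaRect(mot[:,:2].astype(np.float32)*1000))
    d=(P[...,0]>.5)&(P[...,0]<.63)&(P[...,1]>.29)&(P[...,1]<.4)
    t=lay(.125,.14,d); print("tab",len(t),t.mean(0),cv2.minAreaRect(t[:,:2].astype(np.float32)*1000))
    t=lay(.094,.106,d); print("drumtop",len(t),t.mean(0),cv2.minEnclosingCircle(t[:,:2].astype(np.float32)*1000))
E
```

```text
top pin 25 [0.4962 0.043  0.2343]
arm 285 (542.8464965820312, 23.210670471191406) (22.89522933959961, 117.41582489013672) 69.70175170898438
rim 188 [0.56280811 0.00199462 0.15301258] [0.64046139 0.1124045  0.16260946]
motor 404 ((645.5594482421875, 57.1679573059082), (158.93348693847656, 101.50959014892578), 5.2420268058776855)
tab 55 [0.56629004 0.34329058 0.13262716] ((566.9956665039062, 344.4714660644531), (38.1494026184082, 11.84569263458252), 52.9323616027832)
drumtop 242 [0.5655882  0.34271678 0.099974  ] ((566.5299072265625, 344.5520935058594), 30.409404754638672)
side pin 24 [0.4932 0.0433 0.232 ]
arm 233 (541.1458740234375, 26.891231536865234) (27.311216354370117, 118.04000854492188) 67.10047149658203
rim 106 [0.56164941 0.00062142 0.15311465] [0.63778609 0.11557472 0.16199444]
motor 288 ((641.3955688476562, 61.1143798828125), (159.0515899658203, 107.55622100830078), 4.5760602951049805)
tab 33 [0.56333938 0.34214614 0.13188082] ((565.3775024414062, 345.6435546875), (44.277069091796875, 11.362009048461914), 52.69807815551758)
drumtop 138 [0.56228647 0.33991623 0.09949468] ((567.1329956054688, 342.9920349121094), 33.049991607666016)
```

View pics/crop0.png

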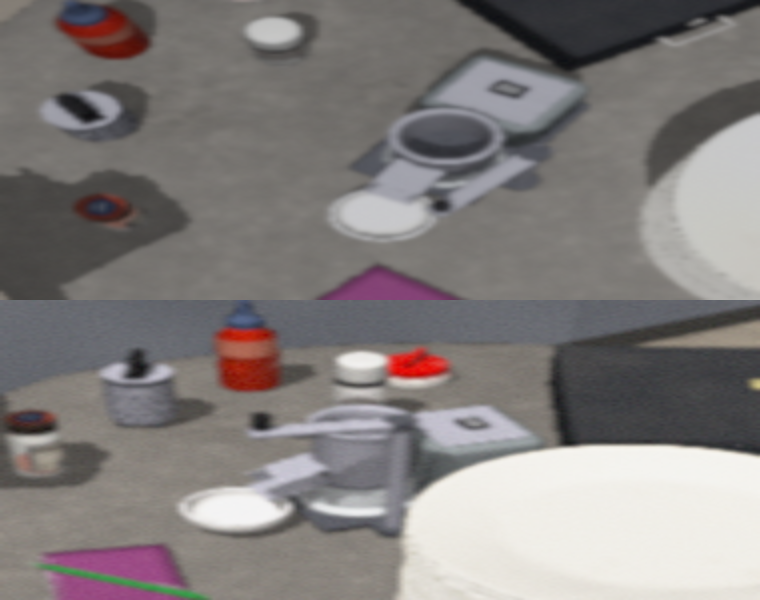

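Top crop: the drum (crop 80,110) stands with its tab running diagonally. The mill's barrel is at (445,140), its chute points down-left, and the arm is open with the black pin at (440,205). The spice jar, bottle and grinder all stand clear. Next I'll look at the drum and the mill from nearer with the wrist camera.

```bash
cat >> h.py <<'E'
from scipy.spatial.transform import Rotation as Ro
def q(psi): return (Ro.from_euler("z",psi)*Ro.from_euler("x",np.pi)).as_quat()
E
python3 - <<'E'
from h import *
print("psi now",Ro.from_quat(current_orientation()).as_matrix().round(2).tolist())
for nm,p in [("drum",[.567,.344,.32]),("mill",[.605,.064,.40])]:
    for psi in np.arange(-180,180,45)+ (53 if nm=="drum" else 0):
        j=inverse_kinematics(p,q(np.radians(psi))); print(nm,psi,None if j is None else np.round(j,2))
move_ptp([.55,.33,.36],q(np.radians(53)))
c=capture("wrist"); cv2.imwrite("pics/w1.png",c["image"]); np.savez("w1.npz",P=cloud(c)); print("cam",(-np.array(c["R"]).T@np.array(c["t"])).round(3))
move_ptp([.57,.07,.45],q(np.radians(-20)))
c=capture("wrist"); cv2.imwrite("pics/w2.png",c["image"]); np.savez("w2.npz",P=cloud(c)); print("cam",(-np.array(c["R"]).T@np.array(c["t"])).round(3), current_clock(),current_joint_pos())
cv2.imwrite("pics/w12.png",cv2.resize(np.vstack([cv2.imread("pics/w1.png"),c["image"]]),None,fx=.75,fy=.75))
E
```

```text
psi now [[-0.94, 0.35, 0.0], [0.35, 0.94, -0.0], [-0.0, -0.0, -1.0]]
drum -127 [ 0.44  0.39  1.23  0.    1.53 -2.05]
drum -82 [ 0.44  0.39  1.23  0.    1.53 -2.84]
drum -37 [ 0.44  0.39  1.23 -0.    1.53  2.66]
drum 8 [ 0.44  0.39  1.23 -0.    1.53  1.87]
drum 53 [ 0.44  0.39  1.23 -0.    1.53  1.09]
drum 98 [ 0.44  0.39  1.23 -0.    1.53  0.3 ]
drum 143 [ 0.44  0.39  1.23  0.    1.53 -0.48]
drum 188 [ 0.44  0.39  1.23  0.    1.53 -1.27]
mill -180 [-0.01  0.27  1.21  0.    1.66 -1.58]
mill -135 [-0.01  0.27  1.21  0.    1.66 -2.36]
mill -90 None
mill -45 [-0.01  0.27  1.21 -0.    1.66  2.35]
mill 0 [-0.01  0.27  1.21 -0.    1.66  1.56]
mill 45 [-0.01  0.27  1.21 -0.    1.66  0.78]
mill 90 [-0.01  0.27  1.21  0.    1.66 -0.01]
mill 135 [-0.01  0.27  1.21  0.    1.66 -0.79]
cam [0.59  0.385 0.521]
cam [0.633 0.048 0.61 ] 4.0583 [3.72495696e-03 2.04156477e-01 1.18995799e+00 5.10835477e-04
 1.74850384e+00 1.92077901e+00]
```

View pics/w12.png

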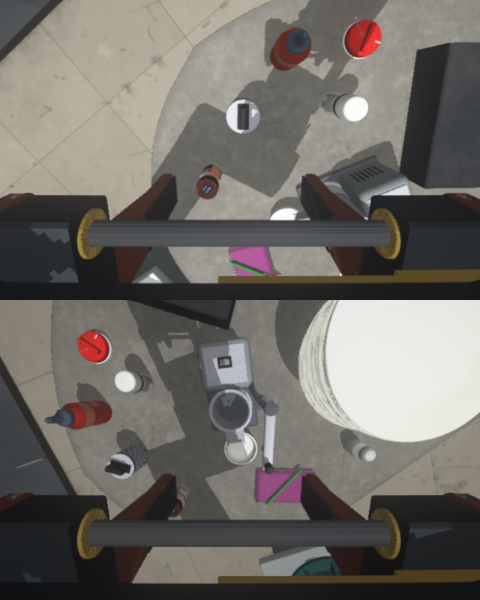

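The upper picture (w1) shows the drum and its tab squarely at (240,117). The lower picture (w2) shows the barrel at (232,410), the motor above it, the hinge at (272,408) and the pin at (268,467). Now I'll fit the poses from depth.

```bash
python3 - <<'E'
from h import *
from scipy.optimize import least_squares
P=np.load("w1.npz")["P"]
d=(np.hypot(P[...,0]-.567,P[...,1]-.344)<.05)
t=P[d&(P[...,2]>.126)&(P[...,2]<.142)]; r=cv2.minAreaRect(t[:,:2].astype(np.float32)*1000)
u,s,vt=np.linalg.svd(t[:,:2]-t[:,:2].mean(0),full_matrices=False)
print("tab",len(t),t.mean(0).round(4),r,"dir",np.degrees(np.arctan2(vt[0,1],vt[0,0])))
t=P[d&(P[...,2]>.092)&(P[...,2]<.108)]; print("top",len(t),np.median(t[:,2]),cv2.minEnclosingCircle(t[:,:2].astype(np.float32)*1000))
for n in ["w2","top0","side0"]:
    P=np.load(n+".npz")["P"]; X,Y,Z=P[...,0],P[...,1],P[...,2]
    b=(X>.45)&(X<.75)&(Y>-.05)&(Y<.2)
    pin=P[b&(Z>.228)&(Z<.24)]; print(n,"pin",len(pin),pin.mean(0).round(4))
    arm=P[b&(Z>.203)&(Z<.215)]; r=cv2.minAreaRect(arm[:,:2].astype(np.float32)*1000); print(" arm",len(arm),np.round(r[0],1),np.round(r[1],1),r[2],np.median(arm[:,2]))
    rim=P[b&(Z>.152)&(Z<.164)&(np.hypot(X-.605,Y-.064)<.055)][:,:2]
    # annulus 34..40 fit: robust distance to mid-radius, dead zone 3 mm
    f=lambda c:np.maximum(np.abs(np.hypot(*(rim-c).T)-.037)-.003,0)
    s=least_squares(f,[.603,.065],loss="soft_l1",f_scale=.001); print(" rim",len(rim),s.x.round(4),s.cost)
    R=np.hypot(*(rim-s.x).T); s2=least_squares(lambda c:np.hypot(*(rim-c).T)-.037,s.x,loss="soft_l1",f_scale=.002);print("  mid",s2.x.round(4),np.percentile(R,[5,50,95]).round(4))
    mot=P[b&(Z>.128)&(Z<.139)&(np.hypot(X-s.x[0],Y-s.x[1])>.045)]; m=mot[:,:2].mean(0); print(" motor",len(mot),m.round(4),"dir",np.degrees(np.arctan2(*(m-s.x)[::-1])), cv2.minAreaRect(mot[:,:2].astype(np.float32)*1000))
    if n=="w2":
        fl=P[(np.hypot(X-s.x[0],Y-s.x[1])<.028)]; print(" inside z",np.nanpercentile(fl[:,2],[2,10,30,50,70,90]).round(4))
        im=cv2.imread("pics/w2.png"); c=cv2.resize(im[100:200,260:400],None,fx=5,fy=5,interpolation=cv2.INTER_CUBIC); cv2.imwrite("pics/barrel.png",cv2.convertScaleAbs(c,alpha=1.5))
E
```

```text
tab 303 [0.5692 0.3457 0.1324] ((569.029296875, 345.60003662109375), (35.31480026245117, 10.746313095092773), 53.51691818237305) dir -126.78093671120135
top 1294 0.09914208047138863 ((568.9641723632812, 345.38848876953125), 28.997779846191406)
w2 pin 109 [0.4992 0.0432 0.2333]
 arm 1273 [545.5  24.3] [ 21.7 116. ] 70.3429946899414 0.2080647124931236
 rim 836 [0.6021 0.0744] 0.00017478052762596327
  mid [0.602  0.0744] [0.0324 0.0355 0.0386]
 motor 1582 [0.6822 0.0567] dir -12.462646914111785 ((655.1298828125, 47.69801330566406), (106.28485870361328, 118.41197967529297), 77.32205963134766)
 inside z [0.0617 0.5429 0.5456 0.5467 0.5629 0.5653]
top0 pin 24 [0.4964 0.0428 0.2346]
 arm 285 [542.8  23.2] [ 22.9 117.4] 69.70175170898438 0.2087075076401746
 rim 196 [0.6004 0.0738] 2.4313237471723965e-05
  mid [0.6007 0.0737] [0.0326 0.0358 0.0389]
 motor 364 [0.6801 0.053 ] dir -14.602715338686425 ((650.5702514648438, 53.246429443359375), (149.67051696777344, 92.78374481201172), 5.2420268058776855)
side0 pin 20 [0.4931 0.0434 0.233 ]
 arm 233 [541.1  26.9] [ 27.3 118. ] 67.10047149658203 0.20773938640674397
 rim 108 [0.5986 0.0745] 4.203833603366388e-05
  mid [0.5982 0.0746] [0.0312 0.0364 0.0407]
 motor 214 [0.6697 0.0525] dir -17.159184483705573 ((647.0234375, 52.10730743408203), (149.26885986328125, 88.70147705078125), 4.5760602951049805)
```

View pics/barrel.png

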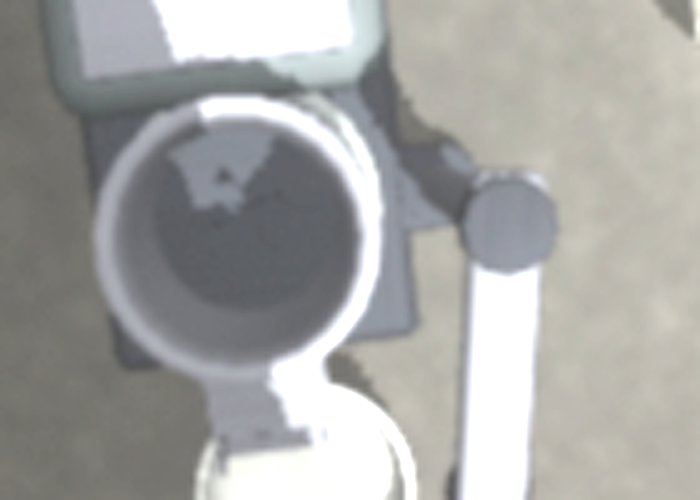

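```bash
python3 - <<'E'
from h import *
psi=np.radians(53.3); Q=q(psi)
move_gripper(.045)
move_ptp([.569,.3455,.19],Q)
servo_line([.569,.3455,.105],Q,rate=.08,contact_N=6) and print("contact")
print(current_position().round(4) if hasattr(current_position(),'round') else current_position(), current_force())
move_gripper(0.0)
print("gap",current_finger_gap(),current_grip_force(),current_force())
servo_line([.569,.3455,.31],Q,rate=.15)
print("gap",current_finger_gap(),current_force(),current_clock())
c=capture("wrist"); cv2.imwrite("pics/w3.png",c["image"])
P=cloud(c); p=current_position(); R=Ro.from_quat(current_orientation()).as_matrix()
L=(P-p)@R
m=(np.abs(L[...,0])<.05)&(np.abs(L[...,1])<.05)&(L[...,2]>-.01)&(L[...,2]<.02); 
t=L[m]; print(len(t),t.min(0) if len(t) else 0,t.max(0) if len(t) else 0)
side=capture("side"); cv2.imwrite("pics/s3.png",side["image"])
cv2.imwrite("pics/c3.png",np.hstack([c["image"][::1,100:540][:,:],side["image"][60:260,200:420].repeat(2,0).repeat(2,1)])[:, :800])
E
```

```text
[0.5695 0.3457 0.1056] [ 1.03332742  0.48199713 -0.30853572]
gap 0.012327992769902546 29.98923271894455 [-0.81931184  0.10856413  0.45268111]
gap 0.011938597154029703 [-0.40350974 -0.09359215 -3.29286505] 9.6333
4226 [-0.00743102 -0.02895095 -0.00998202] [0.02899061 0.0287402  0.01997913]
```

View pics/c3.png

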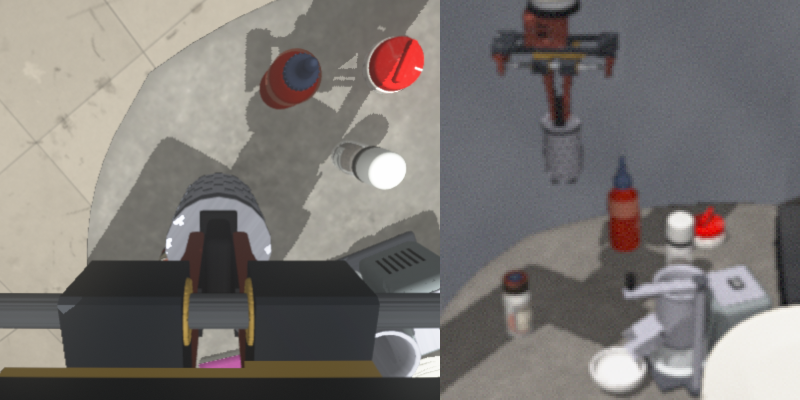

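The drum hangs upright from the centre of its tab at (215,240) in the left view, and nothing else has moved. Next, insertion.

```bash
python3 - <<'E'
from h import *
psi=np.radians(53.3); Q=q(psi); c=np.array([.602,.0744])
servo_line([*c,.31],Q,rate=.2)
f0=np.array(current_force()); print("f0",f0.round(2),current_clock())
for z in (.262,.24,.21,.18):
    h=servo_line([*c,z],Q,rate=.05,contact_N=8)
    f=np.array(current_force())-f0; print(z,h,np.round(current_position(),4),f.round(1),current_clock())
    if h: break
E
```

```text
f0 [ 0.22  0.26 -2.95] 11.25
0.262 False [0.6023 0.0744 0.2624] [ 0.  -1.3  0.5] 12.3583
0.24 False [0.6019 0.0744 0.2397] [-0.2 -0.2  1.3] 12.95
0.21 False [0.602  0.0745 0.2099] [0.9 0.6 1.1] 13.7
0.18 False [0.6019 0.0745 0.1798] [ 0.8  0.6 -0.8] 14.45
```

Clean entry. Now I'll feel for the drive.

```bash
python3 - <<'E'
from h import *
psi0=np.radians(53.3); c=np.array([.602,.0744]); f0=np.array([.22,.26,-2.95])
def press(psi,zt=.1665):
    h=servo_line([*c,zt],q(psi),rate=.03,contact_N=6); p=np.array(current_position())
    f=np.array(current_force())-f0; print(round(np.degrees(psi),1),h,p.round(4),f.round(1),np.round(current_torque()[2],2),round(current_clock(),2)); return h,p[2],f
psi=psi0; h,z,f=press(psi)
if z>.171:
    zt=z-.0005
    for k in range(1,13):
        psi=psi0+ .14*k*1.0
        servo_line([*c,zt],q(psi),rate=.03)
        f=np.array(current_force())-f0; print(" turned",f.round(1),np.round(current_torque()[2],2),round(current_position()[2],4))
        if f[2]>20 or abs(current_torque()[2])>1.2: print("STOP"); break
        if f[2]<3.:
            h,z,f=press(psi)
            if z<.170: break
            zt=z-.0005
E
```

```text
53.3 True [0.6024 0.0744 0.1769] [-0.1  0.1  8.2] -0.06 14.72
 turned [-0.1  1.4  5.2] 0.07 0.1769
 turned [-1.   0.2  7.1] 0.07 0.1769
 turned [0.4 0.5 7.6] 0.06 0.1768
 turned [0.3 1.2 8.3] 0.03 0.1766
 turned [1.7 1.2 1.5] 0.01 0.1759
93.4 True [0.6021 0.0746 0.1668] [-0.2 -0.8  8. ] 0.04 16.54
```

```bash
python3 - <<'E'
from h import *
move_gripper(.040)
p=np.array(current_position()); Q=current_orientation()
servo_line([p[0],p[1],.31],Q,rate=.12); print(current_clock())
move_ptp([.55,.07,.42],q(np.radians(-20)))
c=capture("wrist"); P=cloud(c); cv2.imwrite("pics/w4.png",c["image"]); X,Y,Z=np.moveaxis(P,2,0)
d=np.hypot(X-.602,Y-.0744)
t=P[(d<.045)&(Z>.18)&(Z<.203)]; print("tab",len(t),t.mean(0).round(4),np.percentile(t[:,2],[5,50,95]).round(4),cv2.minAreaRect(t[:,:2].astype(np.float32)*1000))
t=P[(d<.028)&(Z>.14)&(Z<.18)]; print("drumtop",np.median(t[:,2]))
pin=P[(np.hypot(X-.499,Y-.043)<.02)&(Z>.23)&(Z<.24)]; print("pin",len(pin),pin.mean(0).round(4),cv2.minEnclosingCircle(pin[:,:2].astype(np.float32)*1000))
arm=P[(X>.45)&(X<.63)&(Y<.06)&(Y>-.03)&(Z>.203)&(Z<.214)]; print("arm",cv2.minAreaRect(arm[:,:2].astype(np.float32)*1000),current_clock())
cv2.imwrite("pics/w4c.png",cv2.resize(c["image"][80:330,200:460],None,fx=2,fy=2))
E
```

```text
18.5167
tab 320 [0.6017 0.0734 0.1943] [0.1922 0.1944 0.1958] ((601.5270385742188, 73.63677978515625), (12.028768539428711, 35.94774627685547), 3.205777883529663)
drumtop 0.1611213972142644
pin 124 [0.4988 0.0433 0.2336] ((498.06402587890625, 43.24492263793945), 7.065322399139404)
arm ((543.7477416992188, 24.705801010131836), (22.02855682373047, 115.64152526855469), 70.19593048095703) 20.2833
```

View pics/w4c.png

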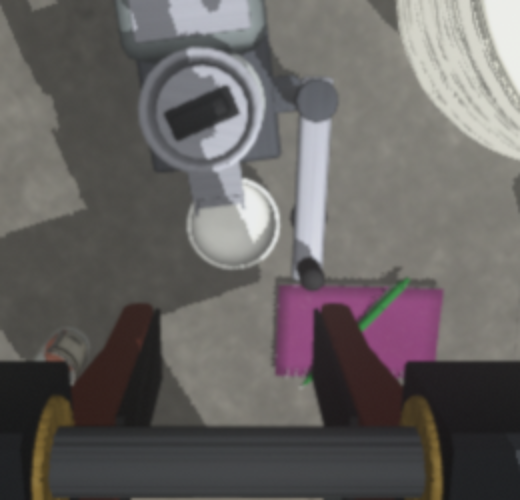

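The drum is home: its top reads 0.161, and the tab, flush at the barrel centre, shows at (200,110). The pin is at (312,275). Now I'll cage the pin and swing the arm closed.

```bash
python3 - <<'E'
from h import *
hg=np.array([.5879,.0079]); pin=np.array([.4985,.0433]); d=pin-hg; a0=np.arctan2(d[1],d[0]); r=np.hypot(*d); print(np.degrees(a0),r)
z=.2135
pos=lambda a:[*(hg+r*np.array([np.cos(a),np.sin(a)])),z]
move_gripper(.026)
move_ptp([*pin,.29],q(a0))
print("down",servo_line(pos(a0),q(a0),rate=.08,contact_N=6),np.round(current_position(),4),current_clock())
f0=np.array(current_force())
ae=np.radians(78)
for a in list(np.linspace(a0,ae+.12,9)[1:])+[ae+.06,ae,ae-.06,ae-.12,ae-.18]:
    h=servo_line(pos(a),q(a),rate=.06,contact_N=8)
    f=np.array(current_force())-f0; tang=np.array([np.sin(a),-np.cos(a)])
    print(round(np.degrees(a),1),h,np.round(current_position(),4),f.round(1),"along",round(-f[:2]@tang,1),round(current_clock(),2))
    if h: break
E
```

```text
158.39776391592608 0.09615362707667348
down False [0.499  0.0433 0.214 ] 24.5083
149.2 False [0.5055 0.0571 0.2139] [ 0.3 -0.6  0.2] along 0.4 24.92
140.0 False [0.5142 0.0695 0.2136] [-0.2 -0.2 -0.3] along 0.2 25.32
130.8 False [0.5249 0.0804 0.2135] [ 1.5 -0.7 -0.2] along -0.7 25.73
121.6 False [0.5373 0.0895 0.2135] [ 1.  -0.7 -0.2] along -0.5 26.14
112.4 False [0.5509 0.0965 0.2135] [ 1.1 -0.4 -0.6] along -0.8 26.55
103.3 False [0.5655 0.1013 0.2135] [ 0.1 -0.2 -0.9] along -0.1 26.96
94.1 False [0.5807 0.1036 0.2134] [ 0.   0.2 -0.1] along -0.0 27.37
84.9 False [0.5961 0.1036 0.2135] [ 1.2 -1.3  0.1] along -1.3 27.77
81.4 False [0.6019 0.1029 0.2135] [ 1.9 -0.2 -0.7] along -1.9 28.02
78.0 False [0.6078 0.1019 0.2135] [ 0.2 -1.  -0.6] along -0.4 28.27
74.6 False [0.6134 0.1006 0.2135] [ 0.8 -0.9 -1.1] along -1.0 28.52
71.1 False [0.6147 0.0997 0.2129] [-8.5  1.5  4.6] along 8.6 28.77
67.7 False [0.6148 0.0989 0.2125] [-21.6   5.3  12.9] along 22.0 29.02
```

```bash
python3 - <<'E'
from h import *
hg=np.array([.5879,.0079]); r=.0962; a=np.radians(75)
p=hg+r*np.array([np.cos(a),np.sin(a)])
servo_line([*p,.2135],q(a),rate=.06); print(np.array(current_force()).round(1))
servo_line([*p,.33],q(a),rate=.12); 
move_ptp([.54,.08,.42],q(np.radians(90)) if 0 else q(np.radians(-20)))
c=capture("wrist"); P=cloud(c); X,Y,Z=np.moveaxis(P,2,0)
d=np.hypot(X-.602,Y-.0744)
arm=P[(d<.12)&(Z>.204)&(Z<.214)]; print("arm",cv2.minAreaRect(arm[:,:2].astype(np.float32)*1000))
pin=P[(d<.08)&(Z>.228)&(Z<.24)]; m=np.array(cv2.minEnclosingCircle(pin[:,:2].astype(np.float32)*1000)[0]); print("pin",m, np.degrees(np.arctan2(*(m/1000-hg)[::-1])),pin.mean(0).round(4))
mot=P[(Z>.128)&(Z<.139)&(d>.045)&(d<.15)&(X>.62)]; print("motor",cv2.minAreaRect(mot[:,:2].astype(np.float32)*1000))
t=capture("top"); capture("side")
for n in ["spice_jar","cheese_shaker","grinder","squeeze_bottle"]:
    for cam in ("side",): print(n,[(round(s["conf"],2),np.round(s["xy"])) for s in spot_in(cam,n)[:1]])
print(current_clock())
cv2.imwrite("pics/w5c.png",np.hstack([cv2.resize(c["image"][80:280,220:400],None,fx=2,fy=2),cv2.resize(t["image"][120:270,235:400],(400,400))]))
E
```

```text
[-0.7 -0.3 -0.2]
arm ((598.1287231445312, 53.21001052856445), (116.0829849243164, 22.54263687133789), 75.30550384521484)
pin [607.73535156 102.02426147] 78.09984926486327 [0.6081 0.1019 0.2336]
motor ((682.1582641601562, 56.594608306884766), (77.05260467529297, 69.96216583251953), 77.3504409790039)
spice_jar [(0.67, array([240., 210.]))]
cheese_shaker [(0.66, array([310., 316.]))]
grinder [(0.61, array([323., 170.]))]
squeeze_bottle [(0.69, array([292., 169.]))]
32.2917
```

View pics/w5c.png

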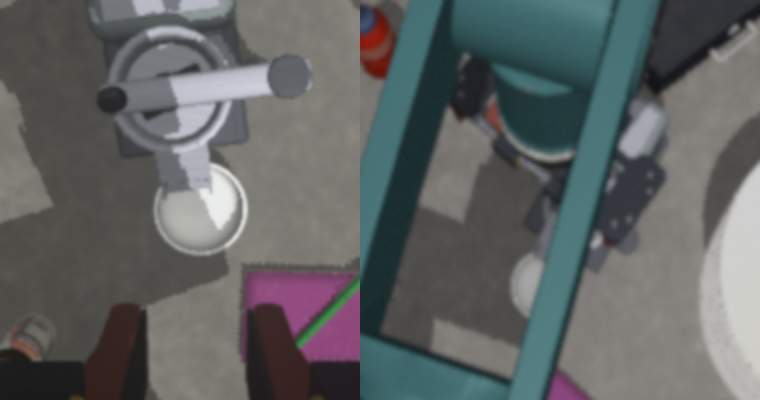

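The arm lies across the tab and through the barrel axis: pin at (112,100), hinge at (290,75). It was pushed firmly against its stop, the gripper is clear, and the bystanders haven't moved.

```bash
python3 -c "
from bench import *
print(close_job())"
```

```text
the job is handed in; nothing more can be done
None
```

The drum is fully home in the barrel, the hold-down arm is swung closed against its stop over the tab and released, and the job was handed in at about 32 s with the bystanders where they stood.

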